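# Make up the rocks-and-soils workshop kits

## Task

Make up the two class kits for the rocks-and-soils workshop. In the soil tray, build up the sieve stack on the pan that is already there, the fine sieve first and the coarse sieve on top of it, each fully down with its notch over the key of the item below, and stand the capped settling jar in that tray's round well; in the rock tray, stand the dropper bottle in the round well and the quartz crystal in the square well. Leave the glass flask and the glass beaker standing where they are among the stock.

Things in the scene. Friction and masses are not known exactly. Their poses are not given: they have to be found in the camera images.
- fine_sieve_center (a point): Fine sieve: close brass gauze floor like a filled yellowish disc. Aluminium drum 62 wide, 34 high, over a spigot 48 wide, 6 high. On its rim at own +x, 29 mm from the axis, an upright key tongue 8 wide, 12 high; below it in the drum's foot a notch 15 wide, 16 high, for the key underneath. About 90 g; grip the drum beside the key. Point: on the axis, 20 mm above the spigot's underside; z up.
- coarse_sieve_center (a point): Coarse sieve: floor an open grid of steel bars with 6 mm holes; all else as the fine sieve: drum 62 wide, 34 high, spigot 48 wide, 6 high, key tongue (8 wide, 12 high) on the rim at own +x, notch (15 wide, 16 high) below it. Point: on the axis, 20 mm above the spigot's underside; z up. Home on the other sieve, its point is 34 mm above that one's and the two keys are in line.
- jar_center (a point): Settling jar: clear plastic cylinder 50 mm across with a ribbed grey screw cap of nearly the same width; 66 mm high in all, empty, about 60 g. Point: on its axis, half-way up (33 mm above its underside); z up.
- dropper_center (a point): The dropper bottle: amber glass, 36 mm across up to 44 mm height, then a narrow black collar and rubber bulb; 76 mm high in all, about 70 g. Point: on its axis, half-way up (38 mm above its underside); z up.
- crystal_center (a point): Quartz crystal: upright pale grey six-sided prism, 33 mm across flats, with a pointed tip, on a flat-cut base of dark rock 44 mm across, 12 mm high; 68 mm high in all, sides parallel from 12 to 50 mm height; about 160 g. Point: on its axis, half-way up (34 mm above its underside); z up; flats face its own +x, -x and every 60 degrees from there.
- soil_tray: Soil kit's tray, fixed: salmon plastic, 218 x 148 mm, 26 high, dark foam insert with its top 24 mm above the table; known by the aluminium sieve pan and steel scoop (lower than 30 mm) in it. Origin: centre of its underside; x along its length, z up. The jar's round well, 66 mm across, is centred at x = -55, y = +22 mm, its floor 16 mm above the table.
- pan: Sieve pan, fixed in the soil tray: open aluminium cup 62 mm across, 55 inside, rim 40 mm above the table. Key tongue 8 wide, 12 high, upright on the rim at its own +x (the tray's +x too). A sieve's spigot enters with 3.5 mm play and the drum sits on the rim; the sieve's point is then 54 mm above the table. Origin: on the axis, at the pan's underside, 16 mm above the table; z up.
- rock_tray: Rock kit's tray, fixed: same salmon tray and dark foam (218 x 148 x 26 mm, foam top 24 mm above the table); known by the white streak tile and hand lens lying flush in it. Origin: centre of its underside; x along its length, z up. Dropper's round well: 52 mm across, centre x = +55, y = +30 mm. Crystal's square well: 60 x 60 mm, centre x = -50, y = +30 mm. Well floors 16 mm above the table.
- flask_center (a point): A small stoppered conical flask of clear glass, 52 mm across its foot, 80 mm high, loose, about 80 g; it stands among the stock and is not part of the kits. Point: on its axis, 40 mm above its underside.
- beaker_center (a point): A clear glass beaker, 50 mm across, 68 mm high, open, empty, loose, about 60 g; it stands among the stock and is not part of the kits. Point: on its axis, 34 mm above its underside.

How it is judged:
By the outcome, as a careful person would: the job done as asked, in the order asked, and still so for the second after the job is handed in, with the robot touching nothing.
It also fails if it takes over 134 s, if anything falls off the work surface, if the arm or the gripper's body presses on something with over 40 N, if the wrist force passes 120 N, or if a joint passes its speed limit or range.

## Robot

A 6-joint arm with a two-finger parallel gripper is mounted at the origin on the work surface. World frame = base frame: x ahead of the robot, y to its left, z up, the work surface at z = 0. Lengths are in m, angles in rad, forces in N, time in s.
With the tool pointing down it reaches from about 0.375 to 0.925 m from the base axis. Payload 5.7 kg.
Tool frame: the origin (TCP) lies on the front face of the gripper's body, between the roots of the fingers; the fingertips stand 80 mm ahead of it and the grasp point (between the pads) lies manip.grip_depth ahead of it (manip.grip_depth is the distance from the TCP to the grasp point, in m); z points along the fingers, y is the line along which they close (so a half turn about z gives the same grasp; the last joint's range is limited). The gripper opens to 88 mm and grips with 3 to 60 N. Pads are 20 mm wide; open, the fingers measure 115 mm over their backs; the gripper's body (75 mm by 178 mm) begins 61 mm behind the grasp point.
Start: joints at [1.176, 0.359, 1.51, -0, 1.272, -0.115], TCP at [0.166, 0.577, 0.303] pointing down, gripper open.
Joint ranges: [-2.97, 2.97], [-1.01, 2.36], [0.21, 2.38], [-0.96, 4.11], [0.2, 2.71], [-2.98, 2.98]. Speed limits (rad/s): [2.39, 2.39, 3.14, 3.14, 3.14, 3.14].

## Interface

Orientations are given as a rotation vector (axis times angle).
In Python, from rig import manip gives the robot as it stands.
- The arm moves only by the tool arm_command, never from a script. Its argument "deltas" is a list of rows, each a list of 4 numbers: the shift along the world's x, y, z in mm, then the turn about the world's z in degrees. In form: [[dx, dy, dz, turn], ...]. A call has exactly 10 rows; each row is the pose to reach, as a shift and turn from the pose commanded when the call began; what a row does not reach only later rows make up. A row lasts 1/12 s, in which the tool goes at most 41.7 mm and 7.16 degrees, less where a joint would pass 70% of its speed; a pose out of reach is approached as far as the arm can. A call with a gripper value outside its range is refused whole. "grip" is the opening in per cent of the stroke, from 0 (shut) to 100 (fully open), set as the call begins (left out, the last holds). The fingers move at their own pace and stop on an object; "force" is the grip in N (left out, the last holds). Time passes only in rows, so rows that repeat a pose let the fingers close, or fill a call up. It gives the time, the measured TCP pose, the force, the opening and the grip force at its end, in the units of the state.
- manip.read_state(): the state, without advancing time (a new reading comes with each control period).
- manip.snapshot(name): name is "side" or "top"; returns (picture, depth): 400x640x3 uint8, blue, green, red; 400x640 float32, m along the optical axis (not along the pixel's ray), 0 where there is no reading.
- manip.camera_model(name): a dict with "fx", "fy", "cx", "cy" (pixels), "dist" ([k1, k2, p1, p2, k3] as OpenCV has them; the pictures are not rectified), "T" (4x4, takes a point from camera to world coordinates). Camera axes: x right, y up, looking along -z (the intrinsics and any distortion apply to the point x, -y, -z); pixel columns grow to the right and rows downward; lengths in m; the calibration is good to about 2 mm. A picture is of the moment at which its call begins. camera_model takes no time and is no camera call.
- manip.close_job(): hands the job in; it is judged then, once.
The state is a dict: "t": time; "q": joint angles; "joint_vel": joint speeds; "tau": joint torques, N m; "tcp_pos": TCP position; "tool_rot": TCP orientation; "contact_force": force on the tool from outside, world axes, zero at the start; "moment": the same for the moment, N m; "finger_gap": finger opening in m; "gripper_force": force on a finger pad.
Only numpy, scipy, OpenCV 4.12 (cv2) and the standard library are available. Lean on these libraries where they do the work, as an engineer would, in place of code of your own. Each camera call takes 0.05 s, during which the arm holds its last target. There are 200 camera calls.

## Working session

There is one attempt and no reset: what is moved stays moved. The work goes in short steps, Python scripts to look and compute and a tool call to move; the robot and the scene stay as the last step left them, time stands still between calls to the robot, and variables do not carry over. Pictures are saved under pics/ and viewed, at most 14 in all, crops included, and the job is handed in when it is done.

Besides the shell and the picture viewer there is one more tool, called after "Call:" by a JSON object that holds its "method" and its "body", one argument or row to a line. arm_command: Moves the arm, as the interface text tells. Its arguments: {"type":"object","properties":{"deltas":{"type":"array"},"grip":{"type":"number"},"force":{"type":"number"}},"required":["deltas"]}

```bash
mkdir -p pics; ls; cat > h.py <<'E'
import numpy as np, cv2
from rig import manip
def cam(n):
    c=manip.camera_model(n); K=np.array([[c['fx'],0,c['cx']],[0,c['fy'],c['cy']],[0,0,1]]); return K,np.array(c['dist'],float),np.array(c['T'])
def ray(n,uv):
    K,d,T=cam(n); p=cv2.undistortPoints(np.array(uv,float).reshape(-1,1,2),K,d).reshape(-1,2)
    v=np.c_[p[:,0],-p[:,1],-np.ones(len(p))]@T[:3,:3].T
    return T[:3,3],v
def on_z(n,uv,z):
    o,v=ray(n,uv); return o+v*((z-o[2])/v[:,2])[:,None]
def proj(n,P):
    K,d,T=cam(n); q=(np.atleast_2d(P)-T[:3,3])@T[:3,:3]; q=q*[1,-1,-1]
    return cv2.projectPoints(q,np.zeros(3),np.zeros(3),K,d)[0].reshape(-1,2)
def cloud(n,dep):
    v,u=np.mgrid[0:400,0:640]; o,r=ray(n,np.c_[u.ravel(),v.ravel()])
    return (o+r*dep.reshape(-1,1)).reshape(400,640,3)
def snap(n,f=None):
    p,d=manip.snapshot(n)
    if f: cv2.imwrite(f'pics/{f}.png',p); np.save(f'pics/{f}.npy',d)
    return p,d
E
python3 - <<'E'
from h import *
for n in('top','side'):
    snap(n,n+'0'); print(n,np.round(cam(n)[2],3).tolist(),cam(n)[0][0,0],cam(n)[1])
print(manip.grip_depth, manip.read_state())
E
```

```text
pics
top [[-0.022, 0.994, -0.105, 0.452], [-1.0, -0.021, 0.013, 0.031], [0.011, 0.105, 0.994, 1.029], [0.0, 0.0, 0.0, 1.0]] 417.3692588799826 [-0.06156719  0.          0.          0.          0.        ]
side [[-1.0, -0.014, -0.001, 0.551], [0.01, -0.737, 0.676, 0.69], [-0.01, 0.676, 0.737, 0.801], [0.0, 0.0, 0.0, 1.0]] 395.0657506070816 [-0.0270529  0.         0.         0.         0.       ]
0.0613 {'t': 0.1, 'q': array([ 1.17587939e+00,  3.59438346e-01,  1.51131719e+00, -4.54802411e-06,
        1.27250404e+00, -1.15090592e-01]), 'joint_vel': array([-1.61273556e-03, -1.22229165e-03, -2.83752912e-03,  7.06189946e-05,
       -6.80711433e-04, -5.69714943e-05]), 'tau': array([ 3.82876251e-04, -5.16353703e+01, -2.71408975e+01,  6.77713752e-02,
        2.75590498e-02, -2.76691331e-06]), 'tcp_pos': array([0.16552653, 0.57620545, 0.30189302]), 'tool_rot': array([-4.38057238e-01, -3.11048043e+00,  2.53510006e-03]), 'contact_force': array([ 0.00856456, -0.0838958 , -0.33458491]), 'moment': array([0.02317069, 0.01429612, 0.08331058]), 'gripper_force': 0.0, 'finger_gap': 0.08774542643552656}
```

View pics/top0.png

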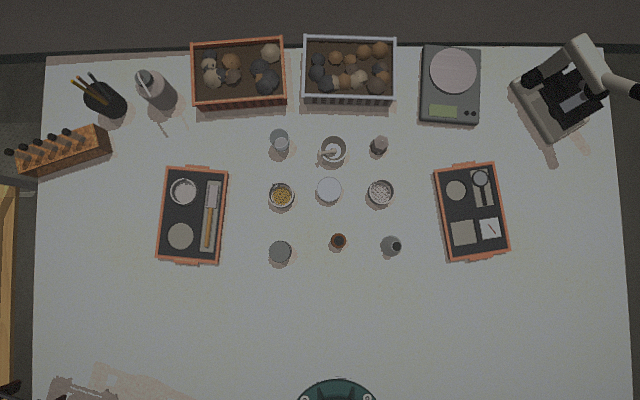

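View pics/side0.png

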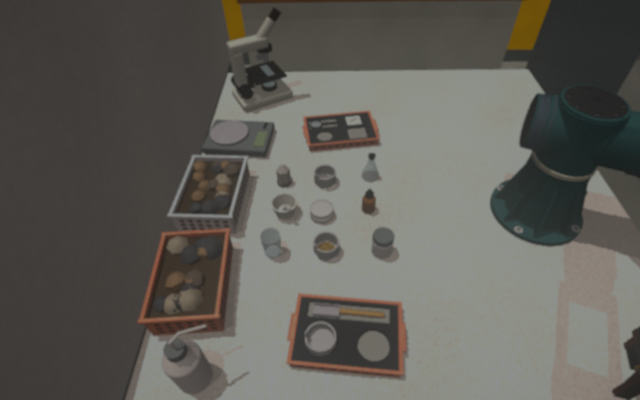

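The top view shows the stock as a 3×3 grid:

| Row | Item (pixel) | Item (pixel) | Item (pixel) |
|---|---|---|---|
| 1 | beaker (279,143) | mortar (332,150) | crystal (380,144) |
| 2 | fine sieve (281,195) | lid (329,190) | coarse sieve (380,192) |
| 3 | jar (280,252) | dropper (338,241) | flask (391,245) |

The soil tray is at (193,215) and the rock tray at (471,212). The side view agrees.

```bash
python3 - <<'E'
from h import *
# average for noise
for n in('top','side'):
    a=[];dd=[]
    for i in range(8):
        p,d=snap(n); a.append(p.astype(np.float32)); dd.append(np.where(d>0,d,np.nan))
    cv2.imwrite(f'pics/{n}m.png',np.mean(a,0).astype(np.uint8)); np.save(f'pics/{n}m.npy',np.nan_to_num(np.nanmedian(dd,0)))
t=cv2.imread('pics/topm.png'); s=cv2.imread('pics/sidem.png')
def c(im,u,v,w,h,k): return cv2.convertScaleAbs(cv2.resize(im[v:v+h,u:u+w],None,fx=k,fy=k,interpolation=cv2.INTER_CUBIC),alpha=1.5)
A=np.hstack([c(t,u,v,44,44,6) for u,v in((259,173),(358,170),(162,169))])
B=np.hstack([c(s,u,v,44,44,6) for u,v in((304,223),(303,154),(298,315))])
cv2.imwrite('pics/c1.png',np.vstack([A,B]))
cv2.imwrite('pics/c2.png',c(t,145,120,370,160,2.16))
E
```

```text
(no output)
```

View pics/c1.png

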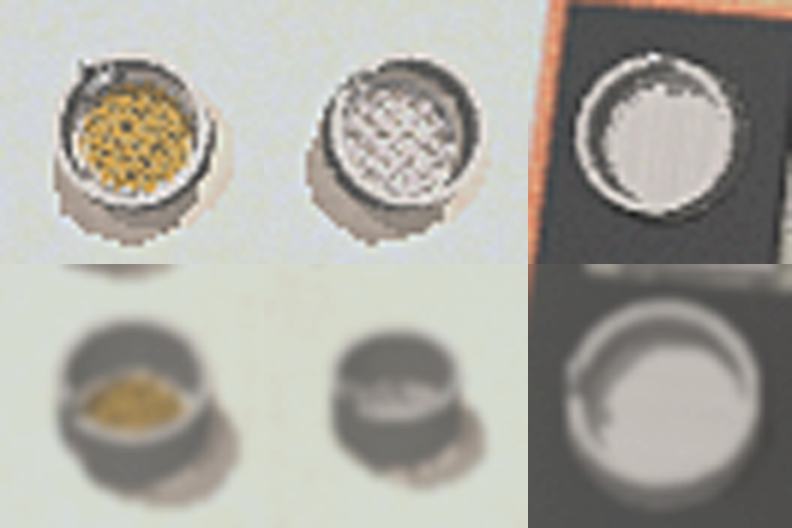

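View pics/c2.png

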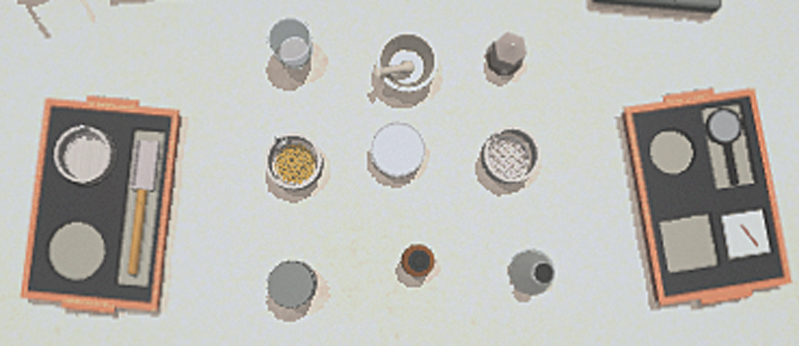

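The sieves' rims and gauze floors are clear. The fine sieve's key is at the upper left, near pixel (274,185), and the pan's key is at the top, near (183,179). The coarse sieve's key looks to be at the upper left. I'll use depth to locate everything.

```bash
cat > m.py <<'E'
from h import *
G={n:cloud(n,np.load(f'pics/{n}m.npy')) for n in('top','side')}
px={'fine':(281,195),'coarse':(380,192),'pan':(184,191),'jar':(280,252),'dropper':(338,241),'crystal':(380,144),'flask':(391,245),'beaker':(279,143),'dish':(329,190),'mortar':(332,150)}
for n in G:
    g=G[n][np.load(f'pics/{n}m.npy')>0]
    m=(abs(g[:,2])<.02)&(g[:,0]>.4)&(g[:,0]<.55)&(abs(g[:,1])<.15)
    print(n,'table z mm',np.round(np.percentile(g[m,2],[10,50,90])*1e3,1))
for k,uv in px.items():
    c=on_z('top',[uv],.035)[0]
    for n in G:
        g=G[n].reshape(-1,3); m=(np.hypot(*(g[:,:2]-c[:2]).T)<.042)&(g[:,2]>.012)&(g[:,2]<.12); q=g[m]
        zs=np.percentile(q[:,2],[50,90,99])
        r=(q[:,2]>(.033 if k not in('flask','crystal','dropper') else .02))&(q[:,2]<.15)
        (x,y),R=cv2.minEnclosingCircle((q[r,:2]*1e3).astype(np.float32))
        out=[k,n,np.round(c[:2]*1e3),'z',np.round(zs*1e3,1),'circ',round(x,1),round(y,1),round(R,1)]
        hi=q[q[:,2]>.0455]
        if k in('fine','coarse','pan') and len(hi): out+=['key',len(hi),np.round(hi.mean(0)*1e3,1)]
        print(*out)
E
python3 m.py
```

```text
top table z mm [-3.8 -2.8 -1.6]
side table z mm [-1.2 -0.4  1.2]
fine top [558. 118.] z [36.9 38.2 45.8] circ 561.1 119.4 31.7 key 4 [584.9 135.2  47. ]
fine side [558. 118.] z [30.9 40.  47.5] circ 560.0 123.0 31.9 key 6 [584.6 139.5  48.7]
coarse top [ 561. -120.] z [36.7 38.3 45.5] circ 563.3 -124.3 31.6 key 3 [ 584.4 -104.1   47.4]
coarse side [ 561. -120.] z [29.4 39.7 46.8] circ 561.7 -120.1 32.0 key 4 [584.  -99.3  49.8]
pan top [573. 351.] z [20.4 36.7 38.8] circ 573.5 353.8 32.4 key 3 [602.5 349.6  48.8]
pan side [573. 351.] z [24.1 40.5 41.9] circ 572.6 356.5 31.8 key 9 [601.1 354.   49.4]
jar top [423. 122.] z [63.  64.  64.8] circ 425.5 121.3 25.4
jar side [423. 122.] z [63.6 66.1 66.6] circ 424.6 125.0 25.6
dropper top [446. -16.] z [46.  71.4 73.5] circ 447.6 -16.3 17.7
dropper side [446. -16.] z [45.1 66.3 75.2] circ 446.7 -10.3 17.6
crystal top [ 678. -125.] z [50.4 59.4 64.2] circ 678.2 -126.1 20.0
crystal side [ 678. -125.] z [42.9 58.6 65.9] circ 677.9 -117.9 20.5
flask top [ 433. -142.] z [32.1 77.3 78.4] circ 431.7 -146.8 20.6
flask side [ 433. -142.] z [36.5 78.8 80. ] circ 431.2 -140.6 20.9
beaker top [685. 121.] z [47.5 65.1 66. ] circ 691.7 119.6 24.7
beaker side [685. 121.] z [47.4 66.7 67.9] circ 691.0 123.5 24.8
dish top [568.   2.] z [29.1 30.1 30.8] circ 0.0 0.0 0.0
dish side [568.   2.] z [31.2 32.1 32.7] circ 573.1 14.5 23.1
mortar top [666.  -7.] z [36.5 40.5 56.9] circ 668.5 -7.1 38.7
mortar side [666.  -7.] z [33.  41.7 58.8] circ 666.9 -4.1 38.5
```

```bash
cat > m2.py <<'E'
from h import *
G={n:cloud(n,np.load(f'pics/{n}m.npy')) for n in('top','side')}
for n in G:
    im=cv2.imread(f'pics/{n}m.png').astype(int); g=G[n]
    sal=(im[...,2]-im[...,0]>45)
    foam=(im.max(2)<95)
    for nm,c in(('soil',(.52,.33)),('rock',(.52,-.33))):
        reg=(abs(g[...,0]-c[0])<.15)&(abs(g[...,1]-c[1])<.13)
        P=g[sal&reg&(g[...,2]>.0205)&(g[...,2]<.029)][:,:2]*1e3
        r=cv2.minAreaRect(P.astype(np.float32)); print(n,nm,'rect',np.round(r[0],1),np.round(r[1],1),round(r[2],2))
        # wells: lighter floor at 16 mm, enclosed by foam
        well=reg&~sal&(im.max(2)>100)&(im.max(2)-im.min(2)<45)&(g[...,2]>.009)&(g[...,2]<.0215)
        k,L,S,C=cv2.connectedComponentsWithStats(well.astype(np.uint8),connectivity=4)
        for i in range(1,k):
            if S[i,4]>150:
                Q=(g[L==i][:,:2]*1e3).astype(np.float32)
                (x,y),R=cv2.minEnclosingCircle(Q); b=cv2.minAreaRect(Q); print('   well px',C[i].round(),S[i,4],'circ',round(x,1),round(y,1),round(R,1),'rect',np.round(b[0],1),np.round(b[1],1),round(b[2],1))
    c=np.array([.678,-.122]); q=g.reshape(-1,3); q=q[(np.hypot(*(q[:,:2]-c).T)<.03)&(q[:,2]>.035)&(q[:,2]<.08)]
    H=cv2.convexHull((q[:,:2]*1e3).astype(np.float32)); b=cv2.minAreaRect(H)
    print(n,'crystal',len(q),np.round(b[0],1),np.round(b[1],1),round(b[2],1))
t=cv2.imread('pics/topm.png'); s=cv2.imread('pics/sidem.png')
f=lambda im,u,v:cv2.convertScaleAbs(cv2.resize(im[v:v+40,u:u+40],None,fx=10,fy=10,interpolation=cv2.INTER_CUBIC),alpha=1.5)
cv2.imwrite('pics/c3.png',np.hstack([f(t,360,126),f(s,264,158)]))
E
python3 m2.py
```

```text
top soil rect [519.1 337.6] [153.4 239. ] 83.74
   well px [212. 192.] 215 circ 568.7 287.2 32.6 rect [567.9 283.9] [31.3 62.1] 89.0
   well px [184. 192.] 297 circ 572.5 356.3 25.5 rect [570.7 357.5] [47.5 46.9] 74.6
   well px [208. 230.] 352 circ 490.0 298.2 62.8 rect [489.1 295.8] [ 33.2 123.8] 84.3
   well px [180. 236.] 512 circ 466.2 366.8 31.5 rect [466.6 366.6] [60.2 60.4] 64.0
top rock rect [ 513.2 -347. ] [237.9 154.5] 7.45
   well px [455. 190.] 293 circ 564.8 -311.2 24.6 rect [ 564.1 -311.5] [48.3 45.1] 88.3
   well px [490. 228.] 374 circ 468.2 -390.2 32.8 rect [ 468.2 -389.5] [48.  48.7] 7.1
   well px [463. 232.] 524 circ 459.5 -325.6 37.8 rect [ 459.5 -325.4] [57.5 56.9] 8.4
top crystal 179 [ 679.9 -125.3] [35.8 33.2] 7.9
side soil rect [518.3 341.2] [154.1 237.5] 83.45
   well px [322. 309.] 232 circ 566.8 289.6 32.8 rect [567.3 291.4] [28.6 62.6] 78.3
   well px [367. 314.] 256 circ 479.9 298.0 53.2 rect [480.  298.6] [ 29.  103.7] 83.6
   well px [321. 339.] 392 circ 571.6 354.0 25.9 rect [571.  354.4] [48.4 41.8] 46.3
   well px [373. 346.] 671 circ 466.0 368.7 30.5 rect [464.9 368.7] [58.9 57.5] 43.7
side rock rect [ 511.9 -341.9] [236.8 151.8] 7.79
side crystal 142 [ 679.6 -118.8] [37.4 29.8] 4.2
```

View pics/c3.png

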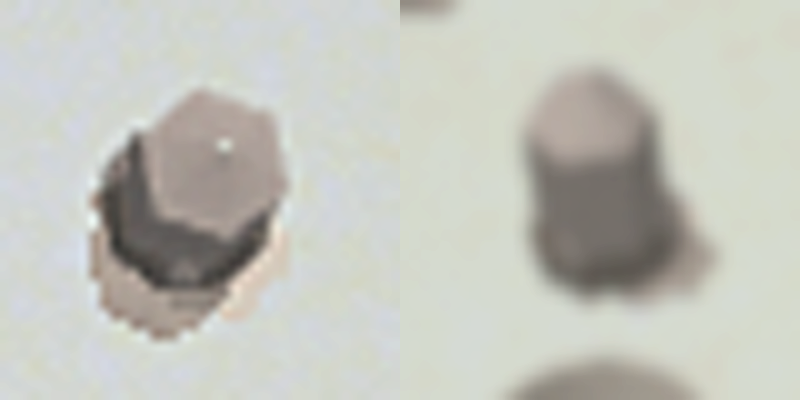

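Call:
{"method": "arm_command", "body": {
  "deltas": [
    [40,-40,0,5],
    [80,-80,0,10],
    [115,-115,0,15],
    [145,-150,0,20],
    [175,-185,0,25],
    [205,-220,0,30],
    [235,-255,0,35],
    [265,-290,0,40],
    [295,-330,0,45],
    [325,-365,0,50]
  ],
  "grip": 100,
  "force": 20
}}

```text
t: 1.73
tcp_pos: [0.4455, 0.2656, 0.3029]
tool_rot: [-0.924, 3.002, -0.0]
contact_force: [1.4, 1.2, -0.1]
finger_gap: 0.0874
gripper_force: 0.0
```

The crystal's hexagon has a vertex at a yaw of about 8.6°, so its flat normals are at −21.4°, 38.6° and 98.6°. The soil tray's yaw is −6.4° and the rock tray's is +7.6°.

Call:
{"method": "arm_command", "body": {
  "deltas": [
    [20,-25,-20,0],
    [40,-50,-40,0],
    [60,-75,-60,0],
    [80,-100,-80,0],
    [100,-125,-100,0],
    [115,-145,-113,0],
    [115,-145,-113,0],
    [115,-145,-113,0],
    [115,-145,-113,0],
    [115,-145,-113,0]
  ]
}}

```text
t: 2.57
tcp_pos: [0.5592, 0.1233, 0.1903]
tool_rot: [-0.919, 3.003, 0.0]
contact_force: [0.2, 0.4, -0.2]
finger_gap: 0.0876
gripper_force: 0.0
```

```bash
python3 - <<'E'
from h import *
s=manip.read_state(); print(s['tcp_pos'],s['tool_rot'])
p,d=snap('side','s1'); g=cloud('side',d)
cv2.imwrite('pics/s1c.png',cv2.convertScaleAbs(cv2.resize(p[120:300,230:430],None,fx=4,fy=4*.8),alpha=1.4))
x=s['tcp_pos']; z=x[2]-.08
q=g.reshape(-1,3); uv=np.argwhere(np.ones((400,640)))[:,::-1]
m=(np.hypot(*(q[:,:2]-x[:2]).T)<.075)&(q[:,2]>z-.006)&(q[:,2]<z+.05)
Q=q[m];
a=np.radians(124.2); e=np.array([np.cos(a),np.sin(a)]); nrm=np.array([-e[1],e[0]])
L=(Q[:,:2]-x[:2])@e; N=(Q[:,:2]-x[:2])@nrm
for sg in(-1,1):
    k=L*sg>0.03; print(sg,k.sum(),'L',np.round(np.percentile(L[k],[5,50,95])*1e3,1),'N',np.round(np.percentile(N[k],[5,50,95])*1e3,1),'zmin',np.round(np.percentile(Q[k,2],[1,5])*1e3,1))
print('expected tip z',z)
E
```

```text
[0.55917369 0.12330705 0.19034447] [-9.18678228e-01  3.00348634e+00  1.06260996e-04]
-1 121 L [-49.5 -43.1 -41.2] N [-11.2  -5.    8.5] zmin [108.8 112.2]
1 109 L [49.1 54.2 56.4] N [-11.6  -2.   10.1] zmin [111.9 113.8]
expected tip z 0.11034447319428338
```

View pics/s1c.png

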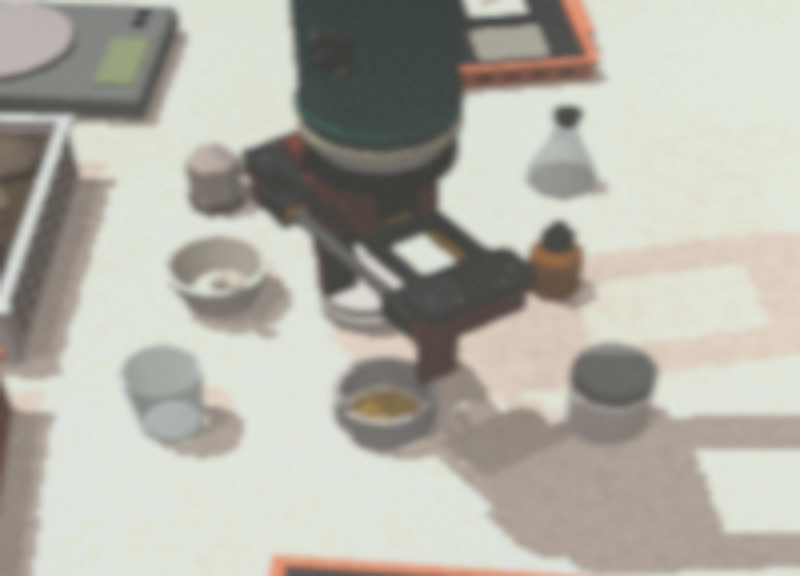

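The gripper hangs over the fine sieve, at about (385,400) in the crop, with the near finger at (435,350). The side camera agrees with the tool pose to about 1 mm, so I'll trust the side view. Next I go down, close and lift.

Call:
{"method": "arm_command", "body": {
  "deltas": [
    [0,0,-20,0],
    [0,0,-40,0],
    [1,0,-60,0],
    [1,0,-75,0],
    [1,0,-90,0],
    [1,0,-98,0],
    [1,0,-104,0],
    [1,0,-104,0],
    [1,0,-104,0],
    [1,0,-104,0]
  ]
}}

```text
t: 3.45
tcp_pos: [0.5611, 0.1227, 0.0865]
tool_rot: [-0.918, 3.003, -0.001]
contact_force: [-0.2, -1.2, 1.1]
finger_gap: 0.0877
gripper_force: 0.0
```

Call:
{"method": "arm_command", "body": {
  "deltas": [
    [0,0,0,0],
    [0,0,0,0],
    [0,0,0,0],
    [0,0,0,0],
    [0,0,0,0],
    [0,0,0,0],
    [0,0,0,0],
    [0,0,0,0],
    [0,0,0,0],
    [0,0,0,0]
  ],
  "grip": 50,
  "force": 20
}}

```text
t: 4.28
tcp_pos: [0.5607, 0.1224, 0.0859]
tool_rot: [-0.918, 3.004, -0.0]
contact_force: [-1.7, -1.5, 5.7]
finger_gap: 0.0618
gripper_force: 20.0
```

Call:
{"method": "arm_command", "body": {
  "deltas": [
    [0,0,30,0],
    [0,0,60,0],
    [0,0,90,0],
    [0,15,105,-3],
    [1,40,110,-8],
    [3,70,110,-15],
    [5,100,110,-22],
    [7,130,110,-28],
    [9,165,110,-34],
    [11,195,110,-40]
  ]
}}

```text
t: 5.12
tcp_pos: [0.5709, 0.3193, 0.195]
tool_rot: [-0.173, -3.136, 0.0]
contact_force: [0.0, -0.9, -1.6]
finger_gap: 0.0618
gripper_force: 20.0
```

Call:
{"method": "arm_command", "body": {
  "deltas": [
    [0,20,0,0],
    [1,38,0,0],
    [1,38,0,0],
    [1,38,0,0],
    [1,38,0,0],
    [1,38,0,0],
    [1,38,0,0],
    [1,38,0,0],
    [1,38,0,0],
    [1,38,0,0]
  ]
}}

```text
t: 5.95
tcp_pos: [0.5726, 0.355, 0.1957]
tool_rot: [0.166, 3.137, -0.0]
contact_force: [0.1, -0.2, -1.8]
finger_gap: 0.0616
gripper_force: 20.0
```

```bash
cat > held.py <<'E'
from h import *
import sys
f=sys.argv[1]; zu=float(sys.argv[2]) # expected drum top z (m)
s=manip.read_state(); x=s['tcp_pos']; print(np.round(x*1e3,1),np.round(s['tool_rot'],3))
q=[];P=[]
for i in range(5):
    p,d=snap('side',f); P.append(p.astype(np.float32)); q.append(np.where(d>0,d,np.nan))
p=np.mean(P,0).astype(np.uint8); d=np.nan_to_num(np.nanmedian(q,0)); q=cloud('side',d).reshape(-1,3)
u,v=proj('side',[x-[0,0,.06]])[0].astype(int)
cv2.imwrite(f'pics/{f}c.png',cv2.convertScaleAbs(cv2.resize(p[max(v-60,0):v+90,max(u-75,0):u+75],None,fx=4,fy=4),alpha=1.4))
r=np.hypot(*(q[:,:2]-x[:2]).T)
Q=q[(r<.036)&(abs(q[:,2]-zu)<.005)]
(cx,cy),R=cv2.minEnclosingCircle((Q[:,:2]*1e3).astype(np.float32)); print('rim',len(Q),round(cx,1),round(cy,1),round(R,1),'z',np.round(np.percentile(Q[:,2],[10,50,90])*1e3,1))
K=q[(r<.036)&(q[:,2]>zu+.0055)&(q[:,2]<zu+.016)]
if len(K): k=np.median(K[:,:2],0)*1e3; print('key',len(K),k.round(1),'yaw from tcp',np.degrees(np.arctan2(k[1]-x[1]*1e3,k[0]-x[0]*1e3)).round(1),'from rim',np.degrees(np.arctan2(k[1]-cy,k[0]-cx)).round(1))
E
python3 held.py s2 0.150
```

```text
[572.6 355.  195.7] [ 0.166  3.137 -0.   ]
rim 35 568.1 349.7 29.6 z [146.6 150.5 151.6]
```

View pics/s2c.png

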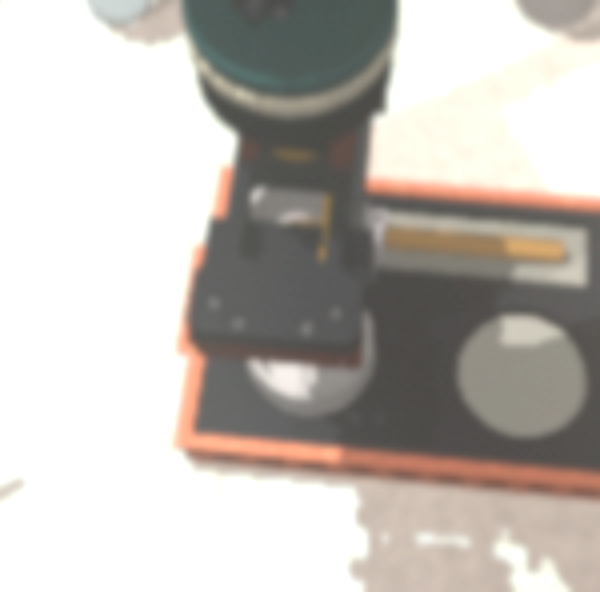

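The gripper hides the held sieve: the picture shows only its body at (280,280) and part of the pan rim at (310,370). I'll go by the tool pose and come down gently while watching the force.

Call:
{"method": "arm_command", "body": {
  "deltas": [
    [0,1,-15,0],
    [0,1,-30,0],
    [0,1,-45,0],
    [0,1,-55,0],
    [0,1,-60,0],
    [0,1,-62,0],
    [0,1,-64,0],
    [0,1,-66,0],
    [0,1,-67,0],
    [0,1,-68,0]
  ]
}}

```text
t: 7.03
tcp_pos: [0.5728, 0.3566, 0.1281]
tool_rot: [0.165, 3.136, 0.001]
contact_force: [0.0, -0.0, -0.1]
finger_gap: 0.0621
gripper_force: 20.0
```

Call:
{"method": "arm_command", "body": {
  "deltas": [
    [0,0,-1,0],
    [0,0,-2,0],
    [0,0,-3,0],
    [0,0,-4,0],
    [0,0,-5,0],
    [0,0,-6,0],
    [0,0,-7,0],
    [0,0,-8,0],
    [0,0,-8,0],
    [0,0,-8,0]
  ]
}}

```text
t: 7.87
tcp_pos: [0.5726, 0.3565, 0.1199]
tool_rot: [0.165, 3.137, 0.0]
contact_force: [-0.9, 0.5, 2.2]
finger_gap: 0.0617
gripper_force: 20.0
```

Call:
{"method": "arm_command", "body": {
  "deltas": [
    [0,0,0,0],
    [0,0,0,0],
    [0,0,0,0],
    [0,0,0,0],
    [0,0,20,0],
    [0,0,45,0],
    [0,0,75,0],
    [0,-30,85,5],
    [0,-65,85,10],
    [0,-100,85,15]
  ],
  "grip": 100
}}

```text
t: 8.7
tcp_pos: [0.5731, 0.2562, 0.2061]
tool_rot: [-0.255, 3.128, 0.001]
contact_force: [-0.5, 0.1, -0.2]
finger_gap: 0.088
gripper_force: 0.0
```

Call:
{"method": "arm_command", "body": {
  "deltas": [
    [0,-40,0,5],
    [0,-80,0,10],
    [-2,-120,0,15],
    [-4,-160,0,20],
    [-6,-200,0,25],
    [-8,-240,0,30],
    [-10,-275,0,34],
    [-11,-310,0,34],
    [-11,-345,0,34],
    [-11,-377,0,34]
  ]
}}

```text
t: 9.53
tcp_pos: [0.5612, -0.1227, 0.2047]
tool_rot: [-1.15, 2.923, -0.001]
contact_force: [0.5, -0.5, -0.6]
finger_gap: 0.0875
gripper_force: 0.0
```

```bash
cat > stack.py <<'E'
from h import *
import sys
f=sys.argv[1]; zt=float(sys.argv[2]); c=np.array([.5726,.3565])
s=manip.read_state(); print(np.round(s['tcp_pos']*1e3,1),np.round(s['tool_rot'],3),s['finger_gap'])
for n in('side','top'):
    D=[];P=[]
    for i in range(4):
        p,d=snap(n); P.append(p.astype(np.float32)); D.append(np.where(d>0,d,np.nan))
    p=np.mean(P,0).astype(np.uint8); g=cloud(n,np.nan_to_num(np.nanmedian(D,0))); q=g.reshape(-1,3)
    q=q[(np.hypot(*(q[:,:2]-c).T)<.042)]
    Q=q[abs(q[:,2]-zt)<.004]; (x,y),R=cv2.minEnclosingCircle((Q[:,:2]*1e3).astype(np.float32)); Z=Q[np.hypot(Q[:,0]*1e3-x,Q[:,1]*1e3-y)>27]
    k=q[(q[:,2]>zt+.0055)&(q[:,2]<zt+.02)].mean(0)*1e3
    print(n,'rim',len(Q),round(x,1),round(y,1),round(R,1),'z',np.round(np.median(Z[:,2])*1e3,1),'key',k.round(1),'yaw',np.degrees(np.arctan2(k[1]-y,k[0]-x)).round(1))
    e=np.array([np.c_[np.cos(b),np.sin(b)] for b in np.radians(range(0,360,90))]).reshape(-1,2)
    for h in range(4):
        w=Z[(Z[:,:2]-[x/1e3,y/1e3])@e[h]>.02]; print('  tilt dir',h*90,np.round(np.median(w[:,2])*1e3,1) if len(w) else None)
    cv2.imwrite(f'pics/{f}{n}.png',p)
E
python3 stack.py st1 .074
```

```text
[ 561.2 -122.7  204.7] [-1.150e+00  2.923e+00 -1.000e-03] 0.08747120239842955
side rim 236 571.4 356.6 31.9 z 74.5 key [600.5 353.4  83.3] yaw -6.3
  tilt dir 0 74.5
  tilt dir 90 74.1
  tilt dir 180 74.7
  tilt dir 270 74.8
top rim 134 572.5 354.1 32.4 z 71.2 key [601.6 349.7  82.8] yaw -8.5
  tilt dir 0 70.9
  tilt dir 90 71.2
  tilt dir 180 71.2
  tilt dir 270 71.2
```

The fine sieve is home: its rim is level at 74 mm and its key yaw is −6.3°. Next is the coarse sieve.

Call:
{"method": "arm_command", "body": {
  "deltas": [
    [0,2,-25,0],
    [0,2,-50,0],
    [0,2,-75,0],
    [0,2,-95,0],
    [0,2,-108,0],
    [0,2,-115,0],
    [0,2,-119,0],
    [0,2,-119,0],
    [0,2,-119,0],
    [0,2,-119,0]
  ]
}}

```text
t: 10.77
tcp_pos: [0.5622, -0.1186, 0.0866]
tool_rot: [-1.151, 2.922, -0.002]
contact_force: [0.9, -0.7, 0.0]
finger_gap: 0.088
gripper_force: 0.0
```

Call:
{"method": "arm_command", "body": {
  "deltas": [
    [0,0,0,0],
    [0,0,0,0],
    [0,0,0,0],
    [0,0,0,0],
    [0,0,0,0],
    [0,0,0,0],
    [0,0,0,0],
    [0,0,0,0],
    [0,0,0,0],
    [0,0,0,0]
  ],
  "grip": 50
}}

```text
t: 11.6
tcp_pos: [0.562, -0.1189, 0.086]
tool_rot: [-1.15, 2.923, -0.002]
contact_force: [0.3, -1.7, 5.0]
finger_gap: 0.0616
gripper_force: 20.0
```

Call:
{"method": "arm_command", "body": {
  "deltas": [
    [0,0,35,0],
    [0,0,70,0],
    [0,0,105,0],
    [0,10,130,-3],
    [0,35,145,-8],
    [0,70,145,-14],
    [0,108,145,-21],
    [0,146,145,-28],
    [0,184,145,-35],
    [0,222,145,-42]
  ]
}}

```text
t: 12.43
tcp_pos: [0.5605, 0.1021, 0.23]
tool_rot: [0.049, -3.139, 0.0]
contact_force: [0.2, -0.9, -1.7]
finger_gap: 0.0618
gripper_force: 20.0
```

Call:
{"method": "arm_command", "body": {
  "deltas": [
    [2,38,0,-4],
    [4,76,0,-8],
    [6,114,0,-8],
    [8,152,0,-8],
    [10,190,0,-8],
    [11,225,0,-8],
    [11,253,0,-8],
    [11,253,0,-8],
    [11,253,0,-8],
    [11,253,0,-8]
  ]
}}

```text
t: 13.27
tcp_pos: [0.5718, 0.3528, 0.2297]
tool_rot: [-0.159, -3.136, 0.003]
contact_force: [-0.9, -0.1, -0.6]
finger_gap: 0.0617
gripper_force: 20.0
```

Call:
{"method": "arm_command", "body": {
  "deltas": [
    [0,2,-15,0],
    [0,3,-30,-0.7],
    [0,3,-42,-0.7],
    [0,3,-50,-0.7],
    [0,3,-55,-0.7],
    [0,3,-58,-0.7],
    [0,3,-60,-0.7],
    [0,3,-60,-0.7],
    [0,3,-60,-0.7],
    [0,3,-60,-0.7]
  ]
}}

```text
t: 14.1
tcp_pos: [0.5729, 0.3567, 0.1713]
tool_rot: [0.179, 3.136, 0.001]
contact_force: [0.2, 0.2, -0.7]
finger_gap: 0.0619
gripper_force: 20.0
```

Call:
{"method": "arm_command", "body": {
  "deltas": [
    [0,0,-2,0],
    [0,0,-3,0],
    [0,0,-4,0],
    [0,0,-5,0],
    [0,0,-6,0],
    [0,0,-7,0],
    [0,0,-8,0],
    [0,0,-9,0],
    [0,0,-9,0],
    [0,0,-9,0]
  ]
}}

```text
t: 14.93
tcp_pos: [0.5726, 0.3564, 0.1615]
tool_rot: [-0.18, -3.136, 0.0]
contact_force: [-0.3, 0.5, -0.3]
finger_gap: 0.0618
gripper_force: 20.0
```

Call:
{"method": "arm_command", "body": {
  "deltas": [
    [0,0,-1,0],
    [0,0,-2,0],
    [0,0,-3,0],
    [0,0,-4,0],
    [0,0,-5,0],
    [0,0,-6,0],
    [0,0,-7,0],
    [0,0,-8,0],
    [0,0,-8,0],
    [0,0,-8,0]
  ]
}}

```text
t: 15.77
tcp_pos: [0.5726, 0.3565, 0.154]
tool_rot: [0.18, 3.136, -0.0]
contact_force: [-1.8, -0.5, 3.6]
finger_gap: 0.0618
gripper_force: 20.0
```

Call:
{"method": "arm_command", "body": {
  "deltas": [
    [0,0,0,0],
    [0,0,0,0],
    [0,0,0,0],
    [0,0,0,0],
    [0,0,20,0],
    [0,0,45,0],
    [0,0,65,0],
    [-20,-30,65,0],
    [-45,-60,60,0],
    [-70,-90,55,0]
  ],
  "grip": 100
}}

```text
t: 16.6
tcp_pos: [0.5026, 0.266, 0.2092]
tool_rot: [0.178, 3.134, 0.001]
contact_force: [0.5, -0.5, -0.5]
finger_gap: 0.088
gripper_force: 0.0
```

Call:
{"method": "arm_command", "body": {
  "deltas": [
    [-25,-30,-5,0],
    [-45,-65,-15,0],
    [-65,-100,-25,0],
    [-78,-130,-35,0],
    [-78,-141,-45,0],
    [-78,-141,-45,0],
    [-78,-141,-45,0],
    [-78,-141,-45,0],
    [-78,-141,-45,0],
    [-78,-141,-45,0]
  ]
}}

```text
t: 17.43
tcp_pos: [0.4256, 0.1264, 0.1641]
tool_rot: [0.178, 3.135, 0.001]
contact_force: [0.1, 1.0, 0.4]
finger_gap: 0.0881
gripper_force: 0.0
```

```bash
python3 stack.py st2 .108
```

```text
[425.6 126.4 164.1] [1.780e-01 3.135e+00 1.000e-03] 0.08811596719649845
side rim 257 571.4 356.5 31.9 z 108.7 key [600.2 353.7 117.2] yaw -5.6
  tilt dir 0 108.5
  tilt dir 90 108.6
  tilt dir 180 108.9
  tilt dir 270 108.8
top rim 130 572.1 354.2 32.1 z 105.3 key [601.2 351.1 115.5] yaw -5.9
  tilt dir 0 105.4
  tilt dir 90 105.1
  tilt dir 180 105.3
  tilt dir 270 105.1
```

The stack is complete, level at 108 mm with the keys in line. Next is the jar.

Call:
{"method": "arm_command", "body": {
  "deltas": [
    [0,-1,-15,0],
    [0,-1,-30,0],
    [0,-1,-45,0],
    [0,-1,-55,0],
    [0,-1,-62,0],
    [0,-1,-67,0],
    [0,-1,-67,0],
    [0,-1,-67,0],
    [0,-1,-67,0],
    [0,-1,-67,0]
  ]
}}

```text
t: 18.67
tcp_pos: [0.425, 0.1245, 0.0971]
tool_rot: [0.18, 3.135, 0.0]
contact_force: [1.0, 0.1, -0.4]
finger_gap: 0.0875
gripper_force: 0.0
```

Call:
{"method": "arm_command", "body": {
  "deltas": [
    [0,0,0,0],
    [0,0,0,0],
    [0,0,0,0],
    [0,0,0,0],
    [0,0,0,0],
    [0,0,0,0],
    [0,0,0,0],
    [0,0,0,0],
    [0,0,0,0],
    [0,0,0,0]
  ],
  "grip": 35,
  "force": 15
}}

```text
t: 19.5
tcp_pos: [0.4246, 0.1245, 0.0966]
tool_rot: [-0.18, -3.136, 0.0]
contact_force: [-0.1, -1.1, 0.7]
finger_gap: 0.0495
gripper_force: 15.0
```

Call:
{"method": "arm_command", "body": {
  "deltas": [
    [0,0,25,0],
    [0,0,50,0],
    [0,15,65,0],
    [5,45,65,0],
    [12,80,65,0],
    [20,115,65,0],
    [28,150,65,0],
    [36,185,65,0],
    [42,220,65,0],
    [42,244,65,0]
  ]
}}

```text
t: 20.33
tcp_pos: [0.4678, 0.3717, 0.1616]
tool_rot: [0.179, 3.135, 0.003]
contact_force: [0.9, -0.8, -0.6]
finger_gap: 0.0493
gripper_force: 15.0
```

Call:
{"method": "arm_command", "body": {
  "deltas": [
    [0,0,0,0],
    [0,0,-8,0],
    [0,0,-16,0],
    [0,0,-24,0],
    [0,0,-32,0],
    [0,0,-38,0],
    [0,0,-43,0],
    [0,0,-47,0],
    [0,0,-49,0],
    [0,0,-49,0]
  ]
}}

```text
t: 21.17
tcp_pos: [0.4667, 0.3682, 0.1127]
tool_rot: [-0.18, -3.136, 0.0]
contact_force: [0.4, 0.2, -1.5]
finger_gap: 0.0491
gripper_force: 15.0
```

Call:
{"method": "arm_command", "body": {
  "deltas": [
    [0,0,-1,0],
    [0,0,-1,0],
    [0,0,-1,0],
    [0,0,-1,0],
    [0,0,-1,0],
    [0,0,20,0],
    [0,0,45,0],
    [0,-10,65,0],
    [0,-40,65,0],
    [0,-75,65,0]
  ],
  "grip": 100
}}

```text
t: 22.0
tcp_pos: [0.468, 0.2947, 0.1794]
tool_rot: [0.175, 3.132, 0.004]
contact_force: [0.5, -0.8, -0.3]
finger_gap: 0.0878
gripper_force: 0.0
```

Call:
{"method": "arm_command", "body": {
  "deltas": [
    [0,-38,0,0],
    [0,-76,0,0],
    [-3,-114,0,0],
    [-6,-152,0,0],
    [-10,-190,0,0],
    [-14,-228,0,0],
    [-18,-265,0,0],
    [-20,-290,0,0],
    [-20,-305,0,0],
    [-20,-305,0,0]
  ]
}}

```text
t: 22.83
tcp_pos: [0.4469, -0.0141, 0.1779]
tool_rot: [0.185, 3.135, -0.001]
contact_force: [0.6, 0.6, 0.6]
finger_gap: 0.0877
gripper_force: 0.0
```

```bash
python3 - <<'E'
from h import *
print(np.round(manip.read_state()['tcp_pos']*1e3,1))
p,d=snap('side','j'); q=cloud('side',d).reshape(-1,3)
Q=q[(np.hypot(q[:,0]-.466,q[:,1]-.3685)<.04)&(q[:,2]>.055)&(q[:,2]<.12)]
print(len(Q),np.round(np.percentile(Q[:,2],[50,90,98])*1e3,1),cv2.minEnclosingCircle((Q[:,:2]*1e3).astype(np.float32)))
cv2.imwrite('pics/j2.png',cv2.convertScaleAbs(cv2.resize(p[130:400,240:440],None,fx=3.2,fy=2.2),alpha=1.4))
E
```

```text
[446.9 -14.1 177.9]
660 [82.  83.8 85.1] ((466.9466857910156, 368.8832092285156), 25.675682067871094)
```

View pics/j2.png

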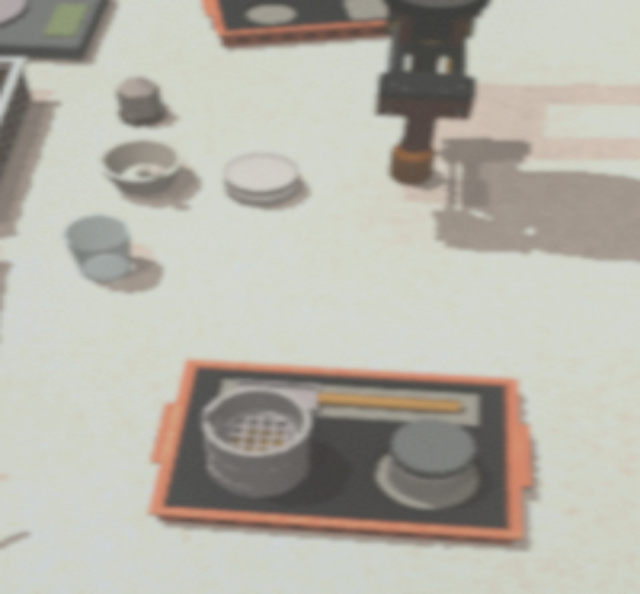

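The finished stack is at (258,440). The jar stands in its well at (433,465), with its top at 82 mm. The gripper is over the dropper at (412,160).

Call:
{"method": "arm_command", "body": {
  "deltas": [
    [0,2,-20,0],
    [0,2,-40,0],
    [0,2,-55,0],
    [0,2,-68,0],
    [0,2,-78,0],
    [0,2,-84,0],
    [0,2,-87,0],
    [0,2,-87,0],
    [0,2,-87,0],
    [0,2,-87,0]
  ]
}}

```text
t: 23.72
tcp_pos: [0.447, -0.0093, 0.0911]
tool_rot: [0.179, 3.135, -0.0]
contact_force: [-0.8, 0.9, -0.1]
finger_gap: 0.0879
gripper_force: 0.0
```

Call:
{"method": "arm_command", "body": {
  "deltas": [
    [0,0,0,0],
    [0,0,0,0],
    [0,0,0,0],
    [0,0,0,0],
    [0,0,0,0],
    [0,0,0,0],
    [0,0,0,0],
    [0,0,0,0],
    [0,0,0,0],
    [0,0,0,0]
  ],
  "grip": 20
}}

```text
t: 24.55
tcp_pos: [0.4466, -0.0096, 0.0906]
tool_rot: [-0.18, -3.136, 0.0]
contact_force: [-1.1, -0.7, 1.0]
finger_gap: 0.0356
gripper_force: 15.0
```

Call:
{"method": "arm_command", "body": {
  "deltas": [
    [0,0,35,0],
    [5,0,70,0],
    [15,-15,100,0],
    [30,-45,110,0],
    [45,-80,110,0],
    [60,-115,110,0],
    [75,-150,110,0],
    [90,-185,110,0],
    [105,-220,110,0],
    [116,-255,110,0]
  ]
}}

```text
t: 25.38
tcp_pos: [0.5633, -0.2663, 0.2004]
tool_rot: [0.18, 3.136, 0.0]
contact_force: [0.9, -0.4, -0.9]
finger_gap: 0.0354
gripper_force: 15.0
```

Call:
{"method": "arm_command", "body": {
  "deltas": [
    [0,-30,-5,0],
    [0,-41,-15,0],
    [0,-41,-25,0],
    [0,-41,-35,0],
    [0,-41,-45,0],
    [0,-41,-50,0],
    [0,-41,-55,0],
    [0,-41,-55,0],
    [0,-41,-55,0],
    [0,-41,-55,0]
  ]
}}

```text
t: 26.22
tcp_pos: [0.563, -0.3052, 0.1461]
tool_rot: [0.179, 3.136, -0.001]
contact_force: [0.1, 0.1, -0.8]
finger_gap: 0.0355
gripper_force: 15.0
```

```bash
python3 - <<'E'
from h import *
x=manip.read_state()['tcp_pos']; print(np.round(x*1e3,1))
p,d=snap('side','d1'); g=cloud('side',d)
q=g.reshape(-1,3); zc=x[2]-.061
im=p.reshape(-1,3).astype(int)
am=(im[:,2]-im[:,0]>25)&(np.hypot(*(q[:,:2]-x[:2]).T)<.03)&(abs(q[:,2]-zc)<.04)
print('amber',am.sum(),np.round(q[am].mean(0)*1e3,1) if am.sum() else '')
u,v=proj('side',[x-[0,0,.08]])[0].astype(int)
cv2.imwrite('pics/d1c.png',cv2.convertScaleAbs(cv2.resize(p[v-50:v+70,u-60:u+60],None,fx=4,fy=4),alpha=1.5))
E
```

```text
[ 563.  -305.2  146.1]
amber 0
```

View pics/d1c.png

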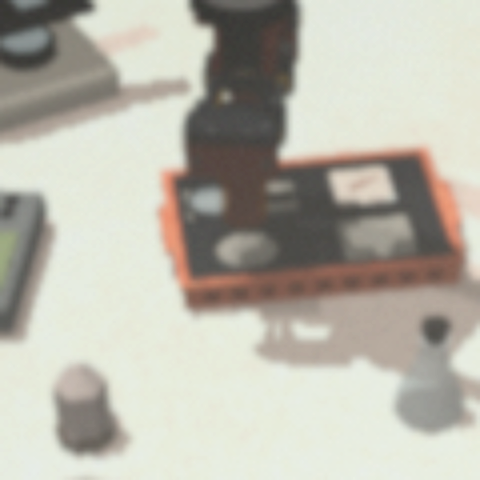

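The gripper at (240,150) is lined up above the round well at (247,248). I'll lower the bottle.

Call:
{"method": "arm_command", "body": {
  "deltas": [
    [0,-1,-8,0],
    [0,-1,-16,0],
    [0,-1,-22,0],
    [0,-1,-27,0],
    [0,-1,-31,0],
    [0,-1,-34,0],
    [0,-1,-37,0],
    [0,-1,-39,0],
    [0,-1,-40,0],
    [0,-1,-40,0]
  ]
}}

```text
t: 27.1
tcp_pos: [0.5626, -0.3065, 0.1066]
tool_rot: [-0.179, -3.136, 0.0]
contact_force: [-2.5, 2.3, 7.2]
finger_gap: 0.0359
gripper_force: 15.0
```

Call:
{"method": "arm_command", "body": {
  "deltas": [
    [0,0,0,0],
    [0,0,0,0],
    [0,0,0,0],
    [0,0,15,0],
    [0,0,35,0],
    [0,0,60,0],
    [0,0,80,0],
    [15,25,85,3],
    [35,55,85,7],
    [55,85,85,11]
  ],
  "grip": 65
}}

```text
t: 27.93
tcp_pos: [0.6183, -0.2215, 0.1917]
tool_rot: [-0.123, 3.137, -0.002]
contact_force: [-0.3, -0.6, 0.3]
finger_gap: 0.0572
gripper_force: 0.0
```

Call:
{"method": "arm_command", "body": {
  "deltas": [
    [25,30,0,3],
    [45,60,0,4],
    [60,85,0,4],
    [62,101,0,4],
    [62,101,0,4],
    [62,101,0,4],
    [62,101,0,4],
    [62,101,0,4],
    [62,101,0,4],
    [62,101,0,4]
  ],
  "grip": 100
}}

```text
t: 28.77
tcp_pos: [0.6792, -0.1219, 0.1907]
tool_rot: [0.229, -3.133, 0.0]
contact_force: [-0.4, 0.2, 0.8]
finger_gap: 0.0878
gripper_force: 0.0
```

```bash
python3 - <<'E'
from h import *
s=manip.read_state(); x=s['tcp_pos']; r=s['tool_rot']; print(np.round(x*1e3,1),2*np.degrees(np.arctan2(r[1],r[0]))-90)
for n in('side','top'):
    p,d=snap(n,'e'+n); q=cloud(n,d).reshape(-1,3); 
    Q=q[(np.hypot(q[:,0]-.563,q[:,1]+.308)<.03)&(q[:,2]>.04)&(q[:,2]<.12)]
    print(n,len(Q),np.round(np.percentile(Q[:,2],[50,98])*1e3,1),cv2.minEnclosingCircle((Q[:,:2]*1e3).astype(np.float32)))
p=cv2.imread('pics/eside.png'); cv2.imwrite('pics/e2.png',cv2.convertScaleAbs(cv2.resize(p[100:220,240:400],None,fx=4,fy=4),alpha=1.5))
E
```

```text
[ 679.2 -121.9  190.7] -261.65305698383327
side 151 [62.7 90.7] ((563.5682983398438, -300.292724609375), 17.292316436767578)Traceback (most recent call last):
  File "<stdin>", line 6, in <module>
    return _quantile_unchecked(
        a, q, axis, out, overwrite_input, method, keepdims, weights)
    return _ureduce(a,
                    func=_quantile_ureduce_func,
    ...<5 lines>...
                    overwrite_input=overwrite_input,
                    method=method)
    r = func(a, **kwargs)
    result = _quantile(arr,
                       quantiles=q,
    ...<2 lines>...
                       out=out,
                       weights=wgt)
    slices_having_nans = np.isnan(arr[-1, ...])
                                  ~~~^^^^^^^^^
IndexError: index -1 is out of bounds for axis 0 with size 0
```

The bottle stands in its well, with its top at about 91 mm. Next is the crystal.

Call:
{"method": "arm_command", "body": {
  "deltas": [
    [0,0,-20,0],
    [0,0,-40,0],
    [0,0,-58,0],
    [0,0,-72,0],
    [0,0,-83,0],
    [0,0,-90,0],
    [0,0,-94,0],
    [0,0,-94,0],
    [0,0,-94,0],
    [0,0,-94,0]
  ]
}}

```text
t: 29.7
tcp_pos: [0.6803, -0.1207, 0.0975]
tool_rot: [-0.231, 3.132, -0.001]
contact_force: [0.5, -0.1, 0.8]
finger_gap: 0.088
gripper_force: 0.0
```

Call:
{"method": "arm_command", "body": {
  "deltas": [
    [0,0,0,0],
    [0,0,0,0],
    [0,0,0,0],
    [0,0,0,0],
    [0,0,0,0],
    [0,0,0,0],
    [0,0,0,0],
    [0,0,0,0],
    [0,0,0,0],
    [0,0,0,0]
  ],
  "grip": 20,
  "force": 25
}}

```text
t: 30.53
tcp_pos: [0.6797, -0.1207, 0.0966]
tool_rot: [-0.231, 3.133, -0.0]
contact_force: [0.3, -0.1, -0.5]
finger_gap: 0.0374
gripper_force: 25.0
```

A gap of 37.4 mm is wider than the 33 mm flats, so I'm probably pinching edges. I'll let go, back off and look again.

Call:
{"method": "arm_command", "body": {
  "deltas": [
    [0,0,0,0],
    [0,0,0,0],
    [0,0,0,0],
    [0,0,20,0],
    [0,0,50,0],
    [0,0,80,0],
    [-15,0,100,0],
    [-50,0,105,0],
    [-90,0,105,0],
    [-130,0,105,0]
  ],
  "grip": 100
}}

```text
t: 31.37
tcp_pos: [0.5489, -0.1205, 0.2024]
tool_rot: [-0.232, 3.131, -0.002]
contact_force: [-0.7, -0.0, 0.3]
finger_gap: 0.0877
gripper_force: 0.0
```

Call:
{"method": "arm_command", "body": {
  "deltas": [
    [-35,0,0,0],
    [-60,0,0,0],
    [-60,0,0,0],
    [-60,0,0,0],
    [-60,0,0,0],
    [-60,0,0,0],
    [-60,0,0,0],
    [-60,0,0,0],
    [-60,0,0,0],
    [-60,0,0,0]
  ]
}}

```text
t: 32.2
tcp_pos: [0.49, -0.1205, 0.2015]
tool_rot: [0.232, -3.133, 0.0]
contact_force: [-0.4, -0.2, -0.1]
finger_gap: 0.0879
gripper_force: 0.0
```

```bash
python3 - <<'E'
from h import *
for n in('top','side'):
    P=[];D=[]
    for i in range(6):
        p,d=snap(n); P.append(p.astype(np.float32)); D.append(np.where(d>0,d,np.nan))
    p=np.mean(P,0).astype(np.uint8); cv2.imwrite(f'pics/f{n}.png',p); g=cloud(n,np.nan_to_num(np.nanmedian(D,0)))
    q=g.reshape(-1,3); Q=q[(np.hypot(q[:,0]-.68,q[:,1]+.122)<.032)&(q[:,2]>.042)&(q[:,2]<.08)]; H=(Q[:,:2]*1e3).astype(np.float32)
    print(n,len(Q),cv2.minEnclosingCircle(H),'tip',np.round(Q[Q[:,2]>np.percentile(Q[:,2],95)].mean(0)*1e3,1))
    # width as function of direction
    print({a:round(float(np.subtract(*np.percentile(H@[np.cos(np.radians(a)),np.sin(np.radians(a))],[100,0]))),1) for a in range(0,180,10)})
    u,v=proj(n,[[.68,-.12,.04]])[0].astype(int)
    cv2.imwrite(f'pics/f{n}c.png',cv2.convertScaleAbs(cv2.resize(p[v-22:v+22,u-22:u+22],None,fx=9,fy=9,interpolation=cv2.INTER_CUBIC),alpha=1.6))
cv2.imwrite('pics/f.png',np.hstack([cv2.imread('pics/ftopc.png'),cv2.imread('pics/fsidec.png')]))
s=manip.read_state();print(s['tcp_pos'],s['tool_rot'])
E
```

```text
top 169 ((680.799072265625, -123.12564086914062), 18.668975830078125) tip [ 680.1 -123.4   63.5]
{0: 35.1, 10: 35.5, 20: 35.4, 30: 34.1, 40: 32.8, 50: 33.8, 60: 35.3, 70: 35.7, 80: 35.1, 90: 33.9, 100: 33.1, 110: 35.5, 120: 37.0, 130: 37.3, 140: 36.6, 150: 34.7, 160: 32.7, 170: 33.6}
side 111 ((678.905029296875, -118.03216552734375), 18.53139305114746) tip [ 679.7 -118.    65.5]
{0: 36.2, 10: 36.9, 20: 36.6, 30: 35.2, 40: 32.9, 50: 31.9, 60: 30.6, 70: 30.6, 80: 29.7, 90: 27.9, 100: 27.4, 110: 28.9, 120: 31.5, 130: 33.2, 140: 33.9, 150: 33.5, 160: 33.1, 170: 34.8}
[ 0.48957531 -0.12053594  0.20164433] [-2.31222894e-01  3.13305814e+00 -1.75202416e-04]
```

View pics/f.png

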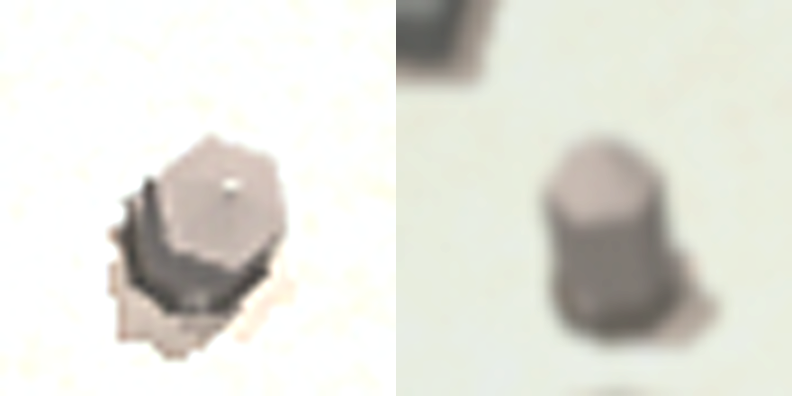

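The crystal still shows as an upright hexagon at (220,200), with flats at about 40°, 100° and 160°. My 98° grasp axis was right to within 2°. I'll retry at 100°, slightly higher, and give the fingers time to settle.

Call:
{"method": "arm_command", "body": {
  "deltas": [
    [35,0,0,0],
    [75,0,0,1.5],
    [115,0,0,1.5],
    [150,0,0,1.5],
    [178,0,0,1.5],
    [190,0,0,1.5],
    [190,0,-20,1.5],
    [190,0,-45,1.5],
    [190,0,-70,1.5],
    [190,0,-85,1.5]
  ]
}}

```text
t: 33.63
tcp_pos: [0.6785, -0.1201, 0.1139]
tool_rot: [0.272, -3.127, -0.002]
contact_force: [-0.9, -0.2, 0.7]
finger_gap: 0.0877
gripper_force: 0.0
```

Call:
{"method": "arm_command", "body": {
  "deltas": [
    [0,0,-10,0],
    [0,0,-16,0],
    [0,0,-18,0],
    [0,0,-18,0],
    [0,0,-18,0],
    [0,0,-18,0],
    [0,0,-18,0],
    [0,0,-18,0],
    [0,0,-18,0],
    [0,0,-18,0]
  ]
}}

```text
t: 34.47
tcp_pos: [0.6797, -0.1205, 0.0989]
tool_rot: [-0.272, 3.129, -0.0]
contact_force: [-0.3, -0.1, 1.0]
finger_gap: 0.088
gripper_force: 0.0
```

Call:
{"method": "arm_command", "body": {
  "deltas": [
    [0,0,0,0],
    [0,0,0,0],
    [0,0,0,0],
    [0,0,0,0],
    [0,0,0,0],
    [0,0,0,0],
    [0,0,0,0],
    [0,0,0,0],
    [0,0,0,0],
    [0,0,0,0]
  ],
  "grip": 20,
  "force": 20
}}

```text
t: 35.3
tcp_pos: [0.6796, -0.1206, 0.0986]
tool_rot: [-0.272, 3.13, -0.0]
contact_force: [0.5, -0.0, -0.3]
finger_gap: 0.037
gripper_force: 20.0
```

Call:
{"method": "arm_command", "body": {
  "deltas": [
    [0,0,0,0],
    [0,0,0,0],
    [0,0,0,0],
    [0,0,0,0],
    [0,0,0,0],
    [0,0,0,0],
    [0,0,0,0],
    [0,0,0,0],
    [0,0,0,0],
    [0,0,0,0]
  ]
}}

```text
t: 36.13
tcp_pos: [0.6796, -0.1205, 0.0986]
tool_rot: [0.272, -3.13, 0.0]
contact_force: [-0.6, -0.2, -0.6]
finger_gap: 0.0373
gripper_force: 20.0
```

The gap is still 37.2 mm. I'll test the axis 30° away, which costs little.

Call:
{"method": "arm_command", "body": {
  "deltas": [
    [0,0,0,0],
    [0,0,0,0],
    [0,0,0,0],
    [0,0,0,0],
    [0,0,0,-6],
    [0,0,0,-12],
    [0,0,0,-18],
    [0,0,0,-24],
    [0,0,0,-30],
    [0,0,0,-30]
  ],
  "grip": 100
}}

```text
t: 36.97
tcp_pos: [0.6796, -0.1205, 0.0986]
tool_rot: [-0.553, -3.092, 0.0]
contact_force: [-0.2, -0.4, -0.4]
finger_gap: 0.0878
gripper_force: 0.0
```

Call:
{"method": "arm_command", "body": {
  "deltas": [
    [0,0,0,0],
    [0,0,0,0],
    [0,0,0,0],
    [0,0,0,0],
    [0,0,0,0],
    [0,0,0,0],
    [0,0,0,0],
    [0,0,0,0],
    [0,0,0,0],
    [0,0,0,0]
  ],
  "grip": 20,
  "force": 20
}}

```text
t: 37.8
tcp_pos: [0.6796, -0.1205, 0.0986]
tool_rot: [-0.547, -3.094, 0.0]
contact_force: [-0.4, 0.7, 0.5]
finger_gap: 0.0327
gripper_force: 20.0
```

The gap is now 32.7 mm, so the grip is on the flats. I'll carry it to the square well.

Call:
{"method": "arm_command", "body": {
  "deltas": [
    [0,0,30,0],
    [0,0,60,0],
    [0,0,90,0],
    [-15,-10,110,0],
    [-40,-30,115,0],
    [-68,-55,115,0],
    [-96,-82,115,0],
    [-124,-110,115,0],
    [-152,-138,115,0],
    [-180,-166,115,0]
  ]
}}

```text
t: 38.63
tcp_pos: [0.498, -0.2873, 0.2136]
tool_rot: [-0.546, -3.093, 0.0]
contact_force: [0.5, -1.1, -2.1]
finger_gap: 0.0328
gripper_force: 20.0
```

Call:
{"method": "arm_command", "body": {
  "deltas": [
    [-25,-20,0,0],
    [-40,-34,0,0],
    [-40,-34,-10,0],
    [-40,-34,-25,0],
    [-40,-34,-40,0],
    [-40,-34,-52,0],
    [-40,-34,-60,0],
    [-40,-34,-65,0],
    [-40,-34,-65,0],
    [-40,-34,-65,0]
  ]
}}

```text
t: 39.47
tcp_pos: [0.4599, -0.3203, 0.1486]
tool_rot: [-0.546, -3.094, -0.0]
contact_force: [-0.5, 0.3, -1.4]
finger_gap: 0.0328
gripper_force: 20.0
```

Seated height is about 114.6 mm.

Call:
{"method": "arm_command", "body": {
  "deltas": [
    [-1,0,-8,0],
    [-1,0,-15,0],
    [-1,0,-20,0],
    [-1,0,-24,0],
    [-1,0,-27,0],
    [-1,0,-30,0],
    [-1,0,-32,0],
    [-1,0,-33,0],
    [-1,0,-34,0],
    [-1,0,-34,0]
  ]
}}

```text
t: 40.3
tcp_pos: [0.4587, -0.3206, 0.1147]
tool_rot: [0.547, 3.093, -0.0]
contact_force: [0.9, 0.5, -1.5]
finger_gap: 0.033
gripper_force: 20.0
```

Call:
{"method": "arm_command", "body": {
  "deltas": [
    [0,0,-1,0],
    [0,0,-1,0],
    [0,0,-1,0],
    [0,0,-1,0],
    [0,0,-1,0],
    [0,0,-1,0],
    [0,0,-1,0],
    [0,0,-1,0],
    [0,0,-1,0],
    [0,0,-1,0]
  ]
}}

```text
t: 41.13
tcp_pos: [0.4588, -0.3207, 0.1146]
tool_rot: [0.547, 3.093, -0.001]
contact_force: [-0.9, 1.3, 6.1]
finger_gap: 0.033
gripper_force: 20.0
```

Call:
{"method": "arm_command", "body": {
  "deltas": [
    [0,0,0,0],
    [0,0,0,0],
    [0,0,0,0],
    [0,0,0,0],
    [0,0,20,0],
    [0,0,45,0],
    [0,0,75,0],
    [0,0,105,0],
    [-20,20,120,0],
    [-40,50,120,0]
  ],
  "grip": 75
}}

```text
t: 41.97
tcp_pos: [0.4214, -0.2739, 0.2374]
tool_rot: [0.547, 3.085, -0.009]
contact_force: [-0.1, 1.0, 0.2]
finger_gap: 0.0659
gripper_force: 0.0
```

Call:
{"method": "arm_command", "body": {
  "deltas": [
    [0,35,0,0],
    [0,70,0,0],
    [0,105,0,0],
    [0,140,0,0],
    [0,175,0,0],
    [0,210,0,0],
    [0,240,0,0],
    [0,260,0,0],
    [0,260,0,0],
    [0,260,0,0]
  ]
}}

```text
t: 42.8
tcp_pos: [0.4186, -0.01, 0.2337]
tool_rot: [0.542, 3.094, -0.001]
contact_force: [-0.1, 0.3, 0.5]
finger_gap: 0.0658
gripper_force: 0.0
```

```bash
python3 stack.py fin .108; python3 - <<'E'
from h import *
p,d=snap('top'); q=cloud('top',d).reshape(-1,3)
for k,x,y in(('jar',.467,.367),('drop',.563,-.309),('crys',.459,-.324),('flask',.432,-.145),('beaker',.691,.12)):
    Q=q[(np.hypot(q[:,0]-x,q[:,1]-y)<.032)&(q[:,2]>.035)&(q[:,2]<.12)]
    print(k,len(Q),np.round(np.percentile(Q[:,2],98)*1e3,1) if len(Q) else '',np.round(cv2.minEnclosingCircle((Q[:,:2]*1e3).astype(np.float32))[0],1) if len(Q) else '')
t=cv2.imread('pics/fintop.png')
cv2.imwrite('pics/fin.png',cv2.convertScaleAbs(cv2.resize(t[110:300,140:520],None,fx=2.1,fy=2.1),alpha=1.5))
E
```

```text
[418.6 -10.  233.7] [ 5.420e-01  3.094e+00 -1.000e-03] 0.0658155091700165
side rim 256 571.3 356.3 32.2 z 108.7 key [600.1 353.7 117.3] yaw -5.1
  tilt dir 0 108.7
  tilt dir 90 108.3
  tilt dir 180 108.7
  tilt dir 270 108.8
top rim 130 572.3 354.0 32.4 z 105.2 key [601.7 350.4 116. ] yaw -6.9
  tilt dir 0 105.2
  tilt dir 90 105.2
  tilt dir 180 105.1
  tilt dir 270 105.3
jar 481 82.2 [467.6 365.1]
drop 227 90.6 [ 564.  -307.5]
crys 245 80.4 [ 456.4 -324. ]
flask 0  
beaker 177 67.4 [692.  119.5]
```

View pics/fin.png

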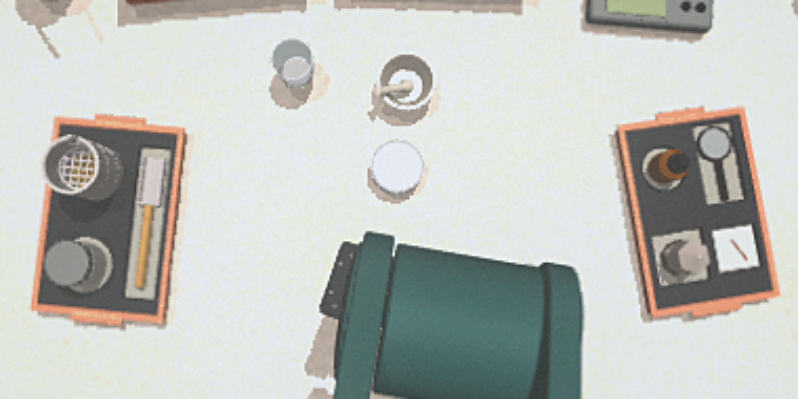

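Everything is in place: the stack at (80,165), the jar at (75,265), the dropper at (665,165) and the crystal at (685,255). The beaker is untouched. The arm hides the flask in the top view, so I'll check it in the side view and then hand in.

```bash
python3 - <<'E'
from h import *
p,d=snap('side'); q=cloud('side',d).reshape(-1,3)
Q=q[(np.hypot(q[:,0]-.431,q[:,1]+.141)<.035)&(q[:,2]>.02)&(q[:,2]<.12)]
print(len(Q),np.percentile(Q[:,2],98),cv2.minEnclosingCircle((Q[:,:2]*1e3).astype(np.float32)))
if len(Q)>50 and .07<np.percentile(Q[:,2],98)<.09: print(manip.close_job())
E
```

```text
141 0.05665241863443084 ((434.98870849609375, -133.92587280273438), 19.232383728027344)
```

The arm may be hiding part of the flask, so I'll move aside and check again.

Call:
{"method": "arm_command", "body": {
  "deltas": [
    [0,30,5,0],
    [0,60,10,0],
    [10,90,20,0],
    [20,120,30,0],
    [20,140,40,0],
    [20,160,40,0],
    [20,160,40,0],
    [20,160,40,0],
    [20,160,40,0],
    [20,160,40,0]
  ]
}}

```text
t: 44.13
tcp_pos: [0.4383, 0.1484, 0.2732]
tool_rot: [-0.548, -3.092, 0.001]
contact_force: [0.4, -0.0, -0.1]
finger_gap: 0.0659
gripper_force: 0.0
```

```bash
python3 - <<'E'
from h import *
for n in('top','side'):
    p,d=snap(n,'z'+n); q=cloud(n,d).reshape(-1,3)
    Q=q[(np.hypot(q[:,0]-.431,q[:,1]+.143)<.035)&(q[:,2]>.02)&(q[:,2]<.12)]
    if len(Q): print(n,len(Q),np.percentile(Q[:,2],[90,98]),cv2.minEnclosingCircle((Q[:,:2]*1e3).astype(np.float32)))
p=cv2.imread('pics/zside.png'); cv2.imwrite('pics/z.png',cv2.resize(p[100:250,280:480],None,fx=3,fy=3))
E
```

```text
top 229 [0.07764755 0.0796648 ] ((432.1201171875, -147.19869995117188), 21.07076072692871)
side 195 [0.07884327 0.08078296] ((434.73187255859375, -136.9810028076172), 17.259103775024414)
```

View pics/z.png

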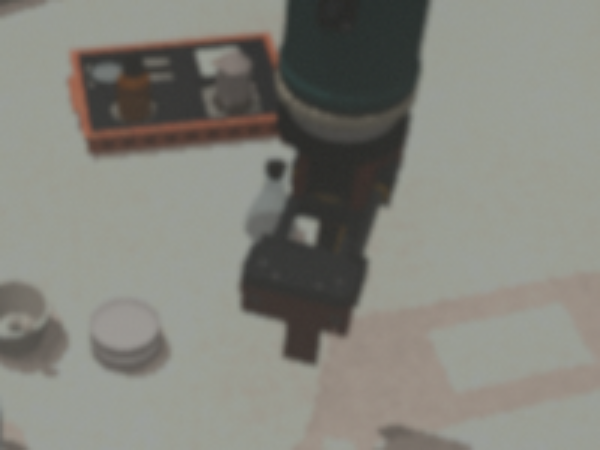

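The flask stands where it was, at (268,200) in the crop, and its position in the top view hasn't changed. The dropper and crystal are upright in their wells.

```bash
python3 -c "
from rig import manip
print(manip.close_job())"
```

```text
the job is handed in; nothing more can be done
None
```

Both kits are made up and handed in at about 44 s: the sieves are stacked and keyed on the pan, the jar, dropper and crystal stand in their wells, and the flask and beaker are where they were.

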